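# Nest the emptied sample cups in the tote

## Robot

A 7-joint arm with a two-finger parallel gripper is mounted at the origin on the work surface. World frame = base frame: x ahead of the robot, y to its left, z up, the work surface at z = 0. Lengths are in m, angles in degrees, forces in N, time in s.
With the tool pointing down it reaches from about 0.425 to 0.875 m from the base axis. Payload 4.7 kg.
Tool frame: the origin (TCP) lies at the very end of the fingers, on their centre line; the grasp point (between the pads) lies 19 mm behind it; z points along the fingers, y is the line along which they close (so a half turn about z gives the same grasp; the last joint's range is limited). The gripper opens to 87 mm and grips with 3 to 60 N. Pads are 19 mm wide; open, the fingers measure 117 mm over their backs; the gripper's body (75 mm by 190 mm) begins 51 mm behind the grasp point.
Start: joints at [66.068, 18.392, -4.016, 83.108, 1.295, 78.541, -3.26], TCP at [0.272, -0.59, 0.223] pointing down, gripper open.
Joint ranges: [-163.93, 163.93], [-17.29, 119.83], [-79.2, 71.16], [3.27, 140.29], [-89.18, 269.18], [5.43, 117.66], [-154.24, 154.24]. Speed limits (degrees/s): [147.25, 147.25, 180, 180, 180, 180, 180].

## Interface

Orientations are given as [roll, pitch, yaw] about the fixed x, y, z axes, in that order (R = Rz(yaw) Ry(pitch) Rx(roll)).
In Python, from cell import get_obs, cams, ticket, finder gives the robot as it stands.
- The arm moves only by the shell command python3 -m creep 'ROWS' [FORCE]. ROWS is text: rows parted by semicolons, each of 5 numbers parted by spaces: the shift along the world's x, y, z in m, then the turn about the world's z in degrees, then the finger opening in m, from 0 to 0.087. A call has 1 to 8 rows; each row shifts and turns the commanded pose from where the row before left it; what a row does not reach is not made up. A row lasts 1/8 s, in which the tool goes at most 62.5 mm and 10.7 degrees, less where a joint would pass 70% of its speed; a pose out of reach is approached as far as the arm can. A call with a gripper value outside its range is refused whole. The fingers move at their own pace and stop on an object; FORCE is the grip in N (left out, the last holds). Time passes only in rows, so rows that do not move let the fingers close. It gives the time, the measured TCP pose, the force, the opening and the grip force at its end, in the units of the state.
- get_obs(): the state, without advancing time (a new reading comes with each control period).
- cams.read_camera(name): name is "scene" or "top" or "wrist"; returns the picture (480x640x3 uint8, red, green, blue); there is no depth.
- cams.calibration(name): a dict with "fx", "fy", "cx", "cy" (pixels), "extrinsics" (4x4, takes a point from world to camera coordinates). Camera axes: x right, y down, z forward; pixel columns grow to the right and rows downward; lengths in m; the calibration is good to about 2 mm. A picture is of the moment at which its call begins: read the wrist's pose just before it. calibration takes no time and is no camera call; for the wrist camera it gives the pose at the moment of the call.
- ticket.sign_off(): hands the job in; it is judged then, once.
Trained networks look in the newest picture that a camera, given by its name, has taken for a name from the list of things; names that differ only in an ending like _2 or _b are one class to them, and where a whole thing is asked for, a point or a joint stands for the part that bears it (a point fixed in the world has none). Each returns a list of dicts, best first, with "p" (0 to 1); they miss things now and then, are a little off and sometimes report something else, mostly with a low value. They report only what shows in the picture. A call takes as long as a camera call. They do not tell look-alikes from the thing itself.
- finder.masks_of(name, camera): "mask" (480x640 bool, what is visible of it) and "xy" ([column, row] in pixels, amid what is visible of it).
- finder.tip_of(name, camera): "xy" ([column, row] in pixels: a listed point, or the origin of a listed thing).
The state is a dict: "time_s": time; "qpos": joint angles; "joint_velocities": joint speeds; "effort": joint torques, N m; "tool_pos": TCP position; "tool_rot": TCP orientation; "force": force on the tool from outside, world axes, zero at the start; "wrist_torque": the same for the moment, N m; "grip_width": finger opening in m; "grasp_force": force on a finger pad.
Only numpy, scipy, OpenCV 4.12 (cv2) and the standard library are available. Lean on these libraries where they do the work, as an engineer would, in place of code of your own. Each camera call takes 0.05 s, during which the arm holds its last target. There are 200 camera calls.

## Task

Take the two emptied sample cups out of the analyser's catch tray and nest them into the cup already standing in the tote, so that the three make one upright, fully seated stack there. Do not let a cup tip over, and leave the two capped jars, the beaker and the pipette where they are.

Things in the scene. Friction and masses are not known exactly. Their poses are not given: they have to be found in the camera images.
- cup_a: White plastic stacking cup, 90 mm tall, 70 g: tapered body (36 mm across at the foot, 53 mm at 58 mm up), above it a straight collar 32 mm high, 68 mm across, bore 60 mm. Fully nested, its collar's shoulder sits on the rim of the cup below, 32 mm higher than it. Origin: centre of the underside, z up. Stands upright in the catch tray.
- cup_b: White plastic stacking cup, 90 mm tall, 70 g: tapered body (36 mm across at the foot, 53 mm at 58 mm up), above it a straight collar 32 mm high, 68 mm across, bore 60 mm. Fully nested, its collar's shoulder sits on the rim of the cup below, 32 mm higher than it. Origin: centre of the underside, z up. Stands upright in the catch tray; interchangeable with cup_a.
- cup_base: White plastic stacking cup, 90 mm tall, 70 g: tapered body (36 mm across at the foot, 53 mm at 58 mm up), above it a straight collar 32 mm high, 68 mm across, bore 60 mm. Fully nested, its collar's shoulder sits on the rim of the cup below, 32 mm higher than it. Origin: centre of the underside, z up. The first cup of the stack, already standing upright (loose) in the tote.
- tote: grey open plastic tote, 290 mm (its x) by 210 mm (its y), walls 60 mm high, floor 5 mm thick; fixed. Origin: centre of the underside, on the bench.
- sampler: Ivory analyser (420 x 300 mm, 425 mm high with the bottles on it) and its aluminium catch tray: 350 mm (x) by 170 mm (y), rim 30 mm high, floor 5 mm thick; fixed. Origin: under the tray's centre, on the bench. The analyser's front is 180 mm from it towards -y; a chute slopes from there to the tray's edge (80 mm), up to 85 mm high.
- jar_tray: amber straight-sided jar with a blue screw cap, 60 mm in diameter, 97 mm tall, standing in the catch tray in line with the two cups, about 105 mm from its neighbour. Bystander. Origin: centre of the underside.
- jar_tote: the same kind of capped amber jar, standing in the tote about 130 mm from cup_base. Bystander. Origin: centre of the underside.
- beaker: straight-walled glass beaker, 74 mm in diameter, 95 mm tall, on the bench. Bystander. Origin: centre of the underside.
- pipette: hand pipette lying on the bench between tray and tote, 245 mm long along its x, 26 mm wide, 24 mm high. Bystander. Origin: underneath, near its middle.
Mind the look-alikes: they are no part of the job. Leave any green or red look-alike of the cup_a alone.

How it is judged (in metres and radians):
At the end, for the whole second after the job is handed in: cup_base is on the tote's floor, cup_a and cup_b nested above it in either order: each origin 29 to 36 mm above that of the cup below and within 6 mm of it sideways; all three within 0.08 rad of upright and at rest (under 50 mm/s) ((((z of cup_a in the frame of cup_base between 0.029 and 0.036 m and horizontal distance between cup_a and cup_base below 0.006 m and angle between cup_a's own z axis and vertical below 0.08 rad) and (z of cup_b in the frame of cup_a between 0.029 and 0.036 m and horizontal distance between cup_b and cup_a below 0.006 m and angle between cup_b's own z axis and vertical below 0.08 rad)) or ((z of cup_b in the frame of cup_base between 0.029 and 0.036 m and horizontal distance between cup_b and cup_base below 0.006 m and angle between cup_b's own z axis and vertical below 0.08 rad) and (z of cup_a in the frame of cup_b between 0.029 and 0.036 m and horizontal distance between cup_a and cup_b below 0.006 m and angle between cup_a's own z axis and vertical below 0.08 rad))) and z of cup_base in the frame of tote below 0.01 m and angle between cup_base's own z axis and vertical below 0.08 rad and x of cup_base in the frame of tote between -0.13 and 0.13 m and y of cup_base in the frame of tote between -0.09 and 0.09 m and linear speed of each of cup_a, cup_b, cup_base below 0.05 m/s); the robot touches nothing.
It fails at once if a cup is tipped over (more than 0.7 rad) (angle between any of cup_a, cup_b, cup_base's own z axis and vertical above 0.7 rad).
It fails at once if a bystander (jars, beaker, pipette) is moved by more than 30 mm (distance of any of jar_tray, jar_tote, beaker, pipette from where it was at the start of the episode above 0.03 m).
It also fails if it takes over 58 s, if anything falls off the work surface, if the arm or the gripper's body presses on something with over 40 N, if the wrist force passes 120 N, or if a joint passes its speed limit or range.

## Working session

There is one attempt and no reset: what is moved stays moved. The work goes in short steps, Python scripts to look and compute and a shell command to move; the robot and the scene stay as the last step left them, time stands still between calls to the robot, and variables do not carry over. Pictures are saved under pics/ and viewed, at most 10 in all, crops included, and the job is handed in when it is done.

```bash
mkdir -p pics; ls
cat > h.py <<'E'
import numpy as np, cv2
from cell import get_obs, cams, ticket, finder
def ray(cam,uv,z,cal=None):
    c=cal or cams.calibration(cam); E=np.array(c["extrinsics"]); R,t=E[:3,:3],E[:3,3]
    o=-R.T@t; d=R.T@np.array([(uv[0]-c["cx"])/c["fx"],(uv[1]-c["cy"])/c["fy"],1])
    return o+d*(z-o[2])/d[2]
def save(cam,fn):
    im=cams.read_camera(cam); cv2.imwrite("pics/"+fn,im[:,:,::-1]); return im
E
python3 - <<'E'
from h import *
o=get_obs(); print(o["time_s"],o["tool_pos"],o["tool_rot"])
a=save("scene","s0.png"); b=save("top","t0.png")
cv2.imwrite("pics/both.png",cv2.resize(np.vstack([a,b])[:,:,::-1],(400,600)))
for cam in("top","scene"):
  E=np.array(cams.calibration(cam)["extrinsics"]); print(cam,"at",(-E[:3,:3].T@E[:3,3]).round(3))
  for n in["cup_a","jar_tray","beaker","pipette","tote","sampler"]:
    for r in finder.masks_of(n,cam): print(cam,n,round(r["p"],2),np.round(r["xy"]),r["mask"].sum())
    for r in finder.tip_of(n,cam): print("   tip",round(r["p"],2),np.round(r["xy"],1),ray(cam,r["xy"],0.005).round(3))
E
```

```text
pics
0.0 [ 0.27177165 -0.58985175  0.22144371] [-1.79889859e+02  5.30513968e-03  2.47438506e+01]
top at [ 0.264 -0.069  0.924]
top cup_a 0.78 [390. 222.] 1017
top cup_a 0.75 [385. 172.] 1112
top cup_a 0.7 [491. 372.] 1344
   tip 0.79 [380.7 184.5] [ 0.617 -0.195  0.005]
   tip 0.78 [409.4 366.5] [ 0.235 -0.254  0.005]
   tip 0.77 [386. 233.] [ 0.508 -0.207  0.005]
   tip 0.61 [475.  369.6] [ 0.233 -0.384  0.005]
top jar_tray 0.57 [404. 272.] 1052
   tip 0.62 [398.4 276.7] [ 0.415 -0.233  0.005]
top beaker 0.87 [303. 288.] 1325
   tip 0.9 [302.4 293.6] [ 0.373 -0.035  0.005]
top pipette 0.59 [309. 208.] 1216
   tip 0.92 [310.5 190.9] [ 0.597 -0.043  0.005]
   tip 0.66 [392.1 234.1] [ 0.506 -0.22   0.005]
   tip 0.27 [218.  211.9] [0.543 0.154 0.005]
top tote 0.63 [212. 205.] 14448
   tip 0.78 [221.1 215.2] [0.536 0.146 0.005]
top sampler 0.87 [536. 210.] 54159
   tip 0.62 [394.3 233.5] [ 0.508 -0.225  0.005]
   tip 0.58 [396.5 275.4] [ 0.418 -0.229  0.005]
scene at [0.83  0.146 0.811]
scene cup_a 0.97 [205. 273.] 1754
scene cup_a 0.94 [241. 221.] 1537
scene cup_a 0.94 [244.  88.] 1166
scene cup_a 0.63 [290. 118.] 1272
   tip 0.81 [292.1 136.9] [ 0.251 -0.263  0.005]
   tip 0.8 [216.2 288.4] [ 0.614 -0.198  0.005]
   tip 0.63 [246.9 113.2] [ 0.241 -0.384  0.005]
   tip 0.61 [246.9 243.8] [ 0.513 -0.201  0.005]
scene jar_tray 0.79 [257. 184.] 1499
scene jar_tray 0.55 [302. 308.] 1705
   tip 0.57 [260.  199.9] [ 0.419 -0.234  0.005]
scene beaker 0.96 [353. 208.] 2201
   tip 0.57 [356.1 224. ] [ 0.376 -0.045  0.005]
scene pipette 0.83 [300. 310.] 1853
scene pipette 0.17 [238. 221.] 1659
   tip 0.74 [292.2 327.2] [ 0.609 -0.044  0.005]
scene tote 0.55 [426. 356.] 26237
   tip 0.63 [420.1 355.1] [0.547 0.163 0.005]
scene sampler 0.62 [110. 160.] 61309
   tip 0.85 [237.3 241.4] [ 0.517 -0.22   0.005]
```

View pics/s0.png

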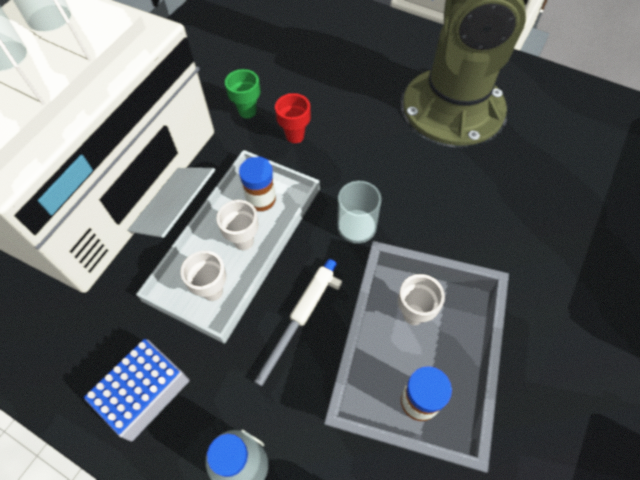

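View pics/t0.png

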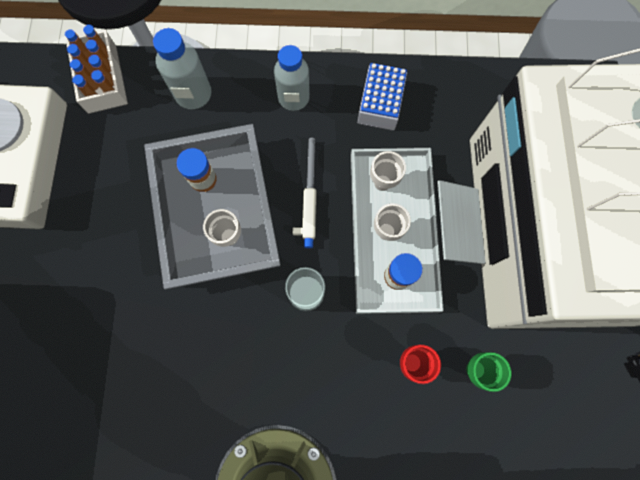

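The scene view shows white cups at (205,273) and (240,222) in the tray, and one at (422,298) in the tote. The cup look-alikes are green at (244,88) and red at (292,118). In the top view the white cups are at (388,170), (391,222) and (221,227), with red at (420,364) and green at (490,371). By the description I want the white ones in the tray, so next I check them in a crop and refine their positions.

Run:
```python
from h import *
t=cams.read_camera("top"); 
for r in finder.tip_of("cup_base","top")+finder.masks_of("cup_base","top"): print(np.round(r["xy"],1),round(r["p"],2))
print("analyser corner z=0/.2",ray("top",(490,325),0).round(3),ray("top",(490,325),.3).round(3))
# rim ellipses by thresholding brightness around cups, compare with Hough on enlarged crops
cr=[]
for (u,v) in [(388,168),(391,222),(221,227)]:
  c=cv2.resize(t[v-30:v+30,u-30:u+30],(360,360),interpolation=cv2.INTER_CUBIC); g=cv2.GaussianBlur(cv2.cvtColor(c,cv2.COLOR_RGB2GRAY),(7,7),0)
  h=cv2.HoughCircles(g,cv2.HOUGH_GRADIENT_ALT,1.5,20,param1=120,param2=0.5,minRadius=75,maxRadius=135)
  c=c[:,:,::-1].copy()
  for x,y,rr in ([] if h is None else h[0]):
    uv=(u-30+(x+.5)/6-.5,v-30+(y+.5)/6-.5); print((u,v),np.round(uv,1),"r mm",round(rr/6*(.924-.095)/cams.calibration("top")["fx"]*1000,1),ray("top",uv,.095).round(3))
    cv2.circle(c,(int(x),int(y)),int(rr),(0,0,255),1)
  cr.append(c[30:330,30:330])
cv2.imwrite("pics/crop1.png",cv2.resize(np.hstack(cr),(798,266)))
c=cams.calibration("wrist");E=np.array(c["extrinsics"]);print("wrist cam",-E[:3,:3].T@E[:3,3],E[2,:3],c["fx"])
```

```text
[234.2 234. ] 0.72
[222.4 223.4] 0.86
analyser corner z=0/.2 [ 0.322 -0.42   0.   ] [ 0.304 -0.306  0.3  ]
(388, 168) [387.3 165.6] r mm 31.4 [ 0.622 -0.196  0.095]
(391, 222) [392.1 221.6] r mm 29.4 [ 0.507 -0.205  0.095]
(221, 227) [219.1 225.1] r mm 29.8 [0.489 0.128 0.095]
wrist cam [ 0.34650827 -0.55613108  0.38389898] [-0.27095196 -0.1237779  -0.95460152] 377.7419541143432
```

View pics/crop1.png

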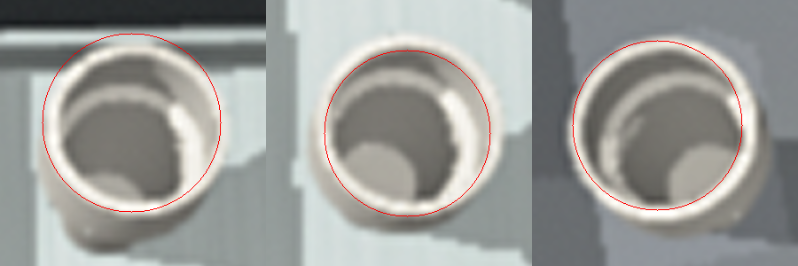

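The crop shows the three cups are white: cup A at top (387,168), cup B at (392,222) and the base at (221,227). They stand upright and empty, and red and green are ruled out. I'll raise the arm clear of the analyser, then go over the tray.

```bash
python3 -m creep '-0.03 0.01 0.05 0 0.087; -0.02 0.02 0.05 0 0.087; 0 0.03 0.05 0 0.087; 0 0.05 0.03 0 0.087; 0.02 0.05 0.02 0 0.087; 0.03 0.05 0 0 0.087; 0.04 0.045 0 0 0.087; 0.04 0.04 0 0 0.087' 15
```

```text
time_s: 2.45
tool_pos: [0.353, -0.2935, 0.4232]
tool_rot: [179.9, -0.0, 24.7]
force: [0.6, -0.9, 1.1]
grip_width: 0.0871
grasp_force: 0.0
```

```bash
python3 -m creep '0.045 0.03 0 -8 0.087; 0.045 0.03 0 -8.7 0.087; 0.04 0.033 -0.02 -8 0.087; 0.017 0 -0.05 0 0.087; 0 0 -0.06 0 0.087; 0 0 -0.06 0 0.087; 0 0 0 0 0.087; 0 0 0 0 0.087'
python3 - <<'E'
from h import *
print(get_obs()["tool_pos"],get_obs()["tool_rot"])
cal=cams.calibration("wrist"); im=save("wrist","w1.png")
for n in("masks_of","tip_of"):
  for r in getattr(finder,n)("cup_a","wrist"): print(n,round(r["p"],2),np.round(r["xy"],1),ray("wrist",r["xy"],.005,cal).round(4))
E
```

```text
time_s: 3.45
tool_pos: [0.5004, -0.2029, 0.2354]
tool_rot: [179.9, -0.2, 0.0]
force: [-0.2, -0.2, 0.0]
grip_width: 0.0874
grasp_force: 0.0
[ 0.50044298 -0.20286478  0.23535857] [ 1.79913917e+02 -1.95406701e-01  3.25348944e-02]
masks_of 0.89 [363.1 403.7] [ 0.2493 -0.2585  0.005 ]
masks_of 0.76 [312.4  64.8] [ 0.6369 -0.1966  0.005 ]
masks_of 0.73 [325.9 213.7] [ 0.4925 -0.2104  0.005 ]
masks_of 0.51 [452.3 406.2] [ 0.2457 -0.3705  0.005 ]
tip_of 0.92 [362.8 405.5] [ 0.2466 -0.2582  0.005 ]
tip_of 0.79 [313.2  80.8] [ 0.6229 -0.1973  0.005 ]
tip_of 0.7 [323.4 199.4] [ 0.5078 -0.2076  0.005 ]
tip_of 0.59 [463.2 410. ] [ 0.2399 -0.3849  0.005 ]
```

View pics/w1.png

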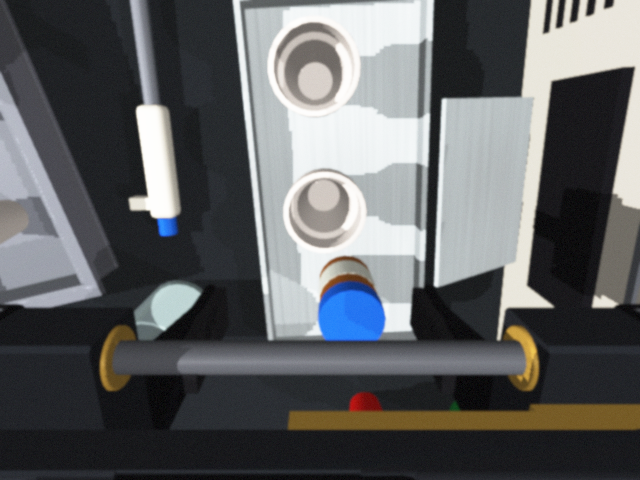

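The wrist view shows the two white cups with rims centred near (313,67) and (325,209). The jar is at (351,310), behind cup B.

```bash
cat >> h.py <<'E'
from scipy.optimize import minimize
def rimfit(cam,g,cal,x0,z=.095,R=.0335):
    """centre of a bright ring (radius 32+-2 mm mean) at height z: maximise ring minus inside/outside brightness"""
    E=np.array(cal["extrinsics"]); a=np.linspace(0,2*np.pi,180)
    def circ(p,r):
        P=np.c_[p[0]+r*np.cos(a),p[1]+r*np.sin(a),np.full(180,z)]@E[:3,:3].T+E[:3,3]
        m=np.float32(P[:,:2]/P[:,2:]*[cal["fx"],cal["fy"]]+[cal["cx"],cal["cy"]])
        return cv2.remap(g,m[:,0],m[:,1],cv2.INTER_LINEAR).mean()
    f=lambda p:-(circ(p,.031)+circ(p,.032)+circ(p,.033)-1.5*circ(p,.028)-1.5*circ(p,.037))
    best=min(([x0[0]+i,x0[1]+j] for i in np.arange(-.014,.015,.002) for j in np.arange(-.014,.015,.002)),key=f)
    r=minimize(f,best,method="Nelder-Mead",options=dict(initial_simplex=[best,[best[0]+.001,best[1]],[best[0],best[1]+.001]]))
    return r.x.round(4),round(-r.fun,1)
E
python3 - <<'E'
from h import *
cal=cams.calibration("wrist"); g=np.float32(cv2.cvtColor(cv2.imread("pics/w1.png"),cv2.COLOR_BGR2GRAY))
for uv in [(313.5,67),(325,209.5)]: 
  p=ray("wrist",uv,.095,cal); print(p.round(4),rimfit("wrist",g,cal,p))
for cam,f in(("top","t0"),("scene","s0")):
  g=np.float32(cv2.cvtColor(cv2.imread(f"pics/{f}.png"),cv2.COLOR_BGR2GRAY)); 
  for p in [(.615,-.197),(.508,-.206),(.488,.125)]: print(cam,rimfit(cam,g,cams.calibration(cam),p))
E
```

```text
[ 0.6236 -0.1991  0.095 ] (array([ 0.6233, -0.1991]), np.float64(143.0))
[ 0.517  -0.2082  0.095 ] (array([ 0.5135, -0.2077]), np.float64(148.2))
top (array([ 0.6204, -0.1979]), np.float64(185.2))
top (array([ 0.5112, -0.206 ]), np.float64(149.1))
top (array([0.4882, 0.1256]), np.float64(258.8))
scene (array([ 0.6217, -0.2   ]), np.float64(110.7))
scene (array([ 0.5119, -0.2084]), np.float64(117.3))
scene (array([0.4889, 0.1243]), np.float64(197.1))
```

```bash
python3 -m creep '0.04 0.002 -0.02 0 0.087; 0.045 0.002 -0.03 0 0.087; 0.037 0 -0.02 0 0.087; 0 0 -0.02 0 0.087; 0 0 0 0 0.087; 0 0 0 0 0.087'
```

```text
time_s: 4.35
tool_pos: [0.6209, -0.1992, 0.1443]
tool_rot: [179.9, -0.1, -0.0]
force: [-0.6, -0.1, 0.4]
grip_width: 0.0875
grasp_force: 0.0
```

```bash
python3 -m creep '0.001 0 -0.03 0 0.087; 0 0 -0.03 0 0.087; 0 0 -0.017 0 0.087; 0 0 0 0 0.087; 0 0 0 0 0.06; 0 0 0 0 0.06; 0 0 0 0 0.06; 0 0 0 0 0.06' 15
```

```text
time_s: 5.35
tool_pos: [0.6228, -0.1986, 0.0667]
tool_rot: [180.0, -0.1, 0.0]
force: [-0.7, -1.0, 5.2]
grip_width: 0.0683
grasp_force: 15.0
```

```bash
python3 -m creep '0 0 0.02 0 0.06; 0 0 0.04 0 0.06; 0 0 0.04 0 0.06; -0.01 0.02 0.04 0 0.06; -0.025 0.05 0 0 0.06; -0.025 0.05 0 0 0.06; -0.025 0.05 0 0 0.06; -0.02 0.05 0 0 0.06'
```

```text
time_s: 6.35
tool_pos: [0.5158, 0.0234, 0.2066]
tool_rot: [179.9, -0.0, 0.1]
force: [0.6, 0.6, -0.2]
grip_width: 0.0688
grasp_force: 15.0
```

```bash
python3 -m creep '-0.015 0.05 0 0 0.06; -0.01 0.035 0 0 0.06; -0.004 0.018 0 0 0.06; 0 0 0 0 0.06; 0 0 0 0 0.06; 0 0 0 0 0.06'
python3 - <<'E'
from h import *
print(get_obs()["tool_pos"])
cal=cams.calibration("wrist");im=save("wrist","w2.png"); g=np.float32(cv2.cvtColor(im,cv2.COLOR_RGB2GRAY))
s=np.float32(cv2.cvtColor(save("scene","s2.png"),cv2.COLOR_RGB2GRAY)); t=np.float32(cv2.cvtColor(save("top","t2.png"),cv2.COLOR_RGB2GRAY))
p=get_obs()["tool_pos"]
print("held",rimfit("wrist",g,cal,p[:2],p[2]+.028))
cv2.imwrite("pics/c2.png",np.hstack([cv2.resize(im[:,:,::-1],(400,300)),cv2.resize(cv2.imread("pics/s2.png"),(400,300))]))
E
```

```text
time_s: 7.1
tool_pos: [0.4884, 0.1232, 0.2056]
tool_rot: [180.0, 0.0, -0.1]
force: [-0.2, -0.0, -0.9]
grip_width: 0.0685
grasp_force: 15.0
[0.4883615  0.12324645 0.20559871]
held (array([0.4888, 0.1233]), np.float64(246.9))
```

View pics/c2.png

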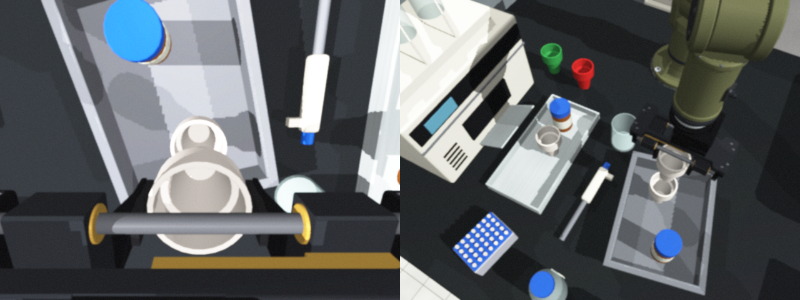

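The left half (wrist view) shows the held cup upright, rim near (200,205), with the base cup below it at (198,140). The right half (scene) shows the same, with no bystander disturbed. Next I lower the cup.

```bash
python3 -m creep '0 0.0015 -0.02 0 0.06; 0 0 -0.03 0 0.06; 0 0 -0.02 0 0.06; 0 0 -0.015 0 0.06; 0 0 -0.01 0 0.06; 0 0 -0.007 0 0.06; 0 0 0 0 0.06; 0 0 0 0 0.06'
```

```text
time_s: 8.25
tool_pos: [0.4884, 0.1263, 0.1041]
tool_rot: [-180.0, -0.1, 0.0]
force: [-0.1, 0.1, -0.1]
grip_width: 0.0685
grasp_force: 15.0
```

```bash
python3 -m creep '0 0 -0.003 0 0.06; 0 0 -0.002 0 0.06; 0 0 0 0 0.06; 0 0 0 0 0.06' 8
```

```text
time_s: 8.75
tool_pos: [0.4882, 0.1262, 0.0987]
tool_rot: [180.0, -0.0, 0.0]
force: [0.3, 0.2, -0.2]
grip_width: 0.0685
grasp_force: 8.0
```

```bash
python3 -m creep '0 0 -0.001 0 0.06; 0 0 0 0 0.072; 0 0 0 0 0.076; 0 0 0 0 0.087; 0 0 0 0 0.087; 0 0 0.02 0 0.087; 0 0 0.04 0 0.087; 0 0 0.05 0 0.087'
python3 - <<'E'
from h import *
print(get_obs()["tool_pos"])
cal=cams.calibration("wrist");im=save("wrist","w3.png"); g=np.float32(cv2.cvtColor(im,cv2.COLOR_RGB2GRAY))
s=np.float32(cv2.cvtColor(save("scene","s3.png"),cv2.COLOR_RGB2GRAY)); t=np.float32(cv2.cvtColor(save("top","t3.png"),cv2.COLOR_RGB2GRAY))
for z in(.117,.122,.127,.132,.137):print(z,[rimfit(c,i,k,(.488,.125),z) for c,i,k in(("w",g,cal),("s",s,cams.calibration("scene")),("t",t,cams.calibration("top")))])
cv2.imwrite("pics/c3.png",np.hstack([cv2.resize(im[:,:,::-1],(400,300)),cv2.resize(cv2.imread("pics/s3.png")[200:380,320:560],(400,300))]))
E
```

```text
time_s: 9.75
tool_pos: [0.4872, 0.1259, 0.2079]
tool_rot: [180.0, 0.1, 0.1]
force: [1.3, 0.2, 0.7]
grip_width: 0.0869
grasp_force: 0.0
[0.48717373 0.12594007 0.20792858]
0.117 [(array([0.4855, 0.1257]), np.float64(185.7)), (array([0.4829, 0.125 ]), np.float64(229.5)), (array([0.4904, 0.129 ]), np.float64(221.8))]
0.122 [(array([0.4871, 0.1257]), np.float64(190.7)), (array([0.4855, 0.125 ]), np.float64(230.6)), (array([0.489 , 0.1277]), np.float64(221.7))]
0.127 [(array([0.4891, 0.1254]), np.float64(187.4)), (array([0.4879, 0.125 ]), np.float64(228.5)), (array([0.4877, 0.1263]), np.float64(219.4))]
0.132 [(array([0.4909, 0.1253]), np.float64(168.1)), (array([0.4906, 0.1252]), np.float64(223.0)), (array([0.4865, 0.1251]), np.float64(215.2))]
0.137 [(array([0.4936, 0.1251]), np.float64(125.4)), (array([0.4931, 0.1254]), np.float64(214.1)), (array([0.4852, 0.1237]), np.float64(208.8))]
```

View pics/c3.png

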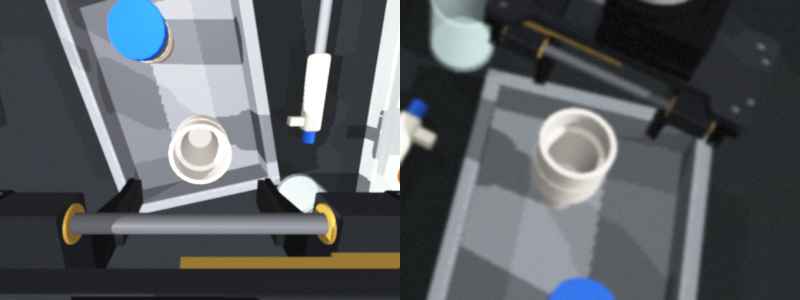

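Both views show one upright two-cup stack (wrist (200,150), scene crop (575,145)). The cameras agree at a rim height of 127 mm, so it's seated. Now the second cup.

```bash
python3 -m creep '0.003 -0.04 0 0 0.087; 0.003 -0.055 0 0 0.087; 0.003 -0.055 0 0 0.087; 0.003 -0.055 0 0 0.087; 0.004 -0.055 0 0 0.087; 0.004 -0.045 -0.02 0 0.087; 0.004 -0.028 -0.03 0 0.087; 0 0 -0.01 0 0.087'
python3 -m creep '0 0 0 0 0.087; 0 0 0 0 0.087; 0 0 0 0 0.087'
python3 - <<'E'
from h import *
s=np.float32(cv2.cvtColor(save("scene","s4.png"),cv2.COLOR_RGB2GRAY)); print(rimfit("s",s,cams.calibration("scene"),(.512,-.207)))
E
```

```text
time_s: 10.9
tool_pos: [0.5095, -0.2089, 0.1438]
tool_rot: [-179.9, 0.3, -0.2]
force: [-0.4, 0.0, 0.6]
grip_width: 0.0871
grasp_force: 0.0
time_s: 11.28
tool_pos: [0.5128, -0.206, 0.1487]
tool_rot: [179.9, -0.1, 0.1]
force: [-0.9, 0.2, -0.6]
grip_width: 0.0869
grasp_force: 0.0
(array([ 0.5112, -0.2087]), np.float64(50.2))
```

Aligned. Descend 82 mm (TCP 0.067) and grip.

```bash
python3 -m creep '0 -0.0015 -0.03 0 0.087; 0 0 -0.03 0 0.087; 0 0 -0.022 0 0.087; 0 0 0 0 0.087; 0 0 0 0 0.06; 0 0 0 0 0.06; 0 0 0 0 0.06; 0 0 0 0 0.06' 15
```

```text
time_s: 12.32
tool_pos: [0.5127, -0.2086, 0.0666]
tool_rot: [180.0, -0.1, 0.0]
force: [-1.1, 1.2, 4.2]
grip_width: 0.0666
grasp_force: 14.9
```

```bash
python3 -m creep '0 0 0.02 0 0.06; 0 0 0.04 0 0.06; 0 0 0.05 0 0.06; -0.002 0.02 0.05 0 0.06; -0.004 0.05 0.018 0 0.06; -0.004 0.05 0 0 0.06; -0.004 0.05 0 0 0.06; -0.004 0.05 0 0 0.06'
python3 -m creep '-0.003 0.05 0 0 0.06; -0.002 0.04 0 0 0.06; -0.0015 0.024 0 0 0.06; 0 0 0 0 0.06; 0 0 0 0 0.06; 0 0 0 0 0.06'
python3 - <<'E'
from h import *
p=get_obs()["tool_pos"]; cal=cams.calibration("wrist");im=save("wrist","w5.png"); g=np.float32(cv2.cvtColor(im,cv2.COLOR_RGB2GRAY))
print(p,"held",rimfit("wrist",g,cal,p[:2],p[2]+.028))
E
```

```text
time_s: 13.32
tool_pos: [0.4935, 0.0131, 0.2435]
tool_rot: [180.0, -0.0, 0.0]
force: [1.3, 0.7, -1.4]
grip_width: 0.0665
grasp_force: 14.9
time_s: 14.08
tool_pos: [0.4877, 0.1239, 0.2434]
tool_rot: [180.0, 0.0, -0.1]
force: [-1.0, -0.1, -1.0]
grip_width: 0.0663
grasp_force: 14.9
[0.48774957 0.12389895 0.24338649] held (array([0.4887, 0.1239]), np.float64(246.6))
```

Run:
```python
from h import *
s=save("scene","s5.png"); w=cv2.imread("pics/w5.png")
cv2.imwrite("pics/c5.png",np.hstack([cv2.resize(w,(400,300)),cv2.resize(s[200:350,350:550,::-1],(400,300))]))
```

```text
(no output)
```

View pics/c5.png

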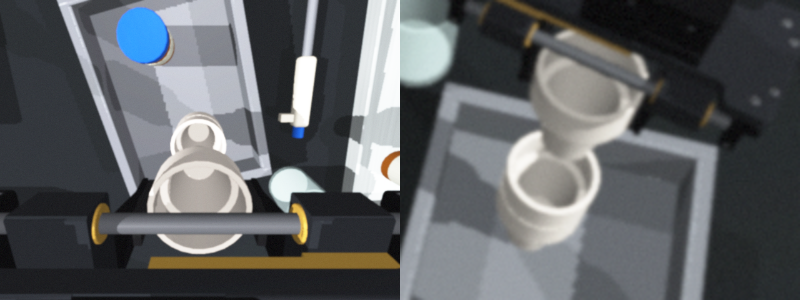

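The held cup is upright (wrist (200,205), scene crop (590,90)), directly above the stack (scene crop (550,185)). Lowering to just short of seating.

```bash
python3 -m creep '0 0.0015 -0.02 0 0.06; 0 0 -0.03 0 0.06; 0 0 -0.025 0 0.06; 0 0 -0.015 0 0.06; 0 0 -0.01 0 0.06; 0 0 -0.007 0 0.06; 0 0 0 0 0.06; 0 0 0 0 0.06'
```

```text
time_s: 15.18
tool_pos: [0.488, 0.1272, 0.1372]
tool_rot: [180.0, -0.1, 0.0]
force: [0.4, 0.1, -0.6]
grip_width: 0.0662
grasp_force: 14.9
```

```bash
python3 -m creep '0 -0.001 -0.003 0 0.06; 0 0 -0.002 0 0.06; 0 0 -0.001 0 0.06; 0 0 0 0 0.06; 0 0 0 0 0.06' 8
```

```text
time_s: 15.8
tool_pos: [0.4878, 0.126, 0.1309]
tool_rot: [180.0, -0.0, 0.0]
force: [-0.1, -1.1, 1.6]
grip_width: 0.0663
grasp_force: 7.9
```

```bash
python3 -m creep '0 0 -0.0005 0 0.06; 0 0 0 0 0.072; 0 0 0 0 0.076; 0 0 0 0 0.087; 0 0 0 0 0.087; 0 0 0.02 0 0.087; 0 0 0.04 0 0.087; 0 0 0.05 0 0.087'
python3 - <<'E'
from h import *
print(get_obs()["tool_pos"])
cal=cams.calibration("wrist");im=save("wrist","w6.png"); g=np.float32(cv2.cvtColor(im,cv2.COLOR_RGB2GRAY))
s=np.float32(cv2.cvtColor(save("scene","s6.png"),cv2.COLOR_RGB2GRAY)); t=np.float32(cv2.cvtColor(save("top","t6.png"),cv2.COLOR_RGB2GRAY))
for z in(.154,.159,.164,.169):print(z,[rimfit(c,i,k,(.488,.125),z) for c,i,k in(("w",g,cal),("s",s,cams.calibration("scene")),("t",t,cams.calibration("top")))])
cv2.imwrite("pics/c6.png",np.hstack([cv2.resize(im[:,:,::-1],(400,300)),cv2.resize(cv2.imread("pics/s6.png")[200:350,350:550],(400,300))]))
E
```

```text
time_s: 16.8
tool_pos: [0.4867, 0.126, 0.2405]
tool_rot: [180.0, 0.1, 0.1]
force: [0.8, -0.4, 0.3]
grip_width: 0.0869
grasp_force: 0.0
[0.48670883 0.12599081 0.24046885]
0.154 [(array([0.487 , 0.1263]), np.float64(216.8)), (array([0.4847, 0.1252]), np.float64(232.7)), (array([0.4884, 0.128 ]), np.float64(209.0))]
0.159 [(array([0.4888, 0.1258]), np.float64(210.1)), (array([0.4874, 0.1253]), np.float64(231.7)), (array([0.4872, 0.1266]), np.float64(204.9))]
0.164 [(array([0.4905, 0.1257]), np.float64(183.0)), (array([0.49  , 0.1255]), np.float64(226.7)), (array([0.486 , 0.1253]), np.float64(199.8))]
0.169 [(array([0.4929, 0.1254]), np.float64(120.7)), (array([0.4927, 0.1256]), np.float64(218.3)), (array([0.4847, 0.1239]), np.float64(193.1))]
```

View pics/c6.png

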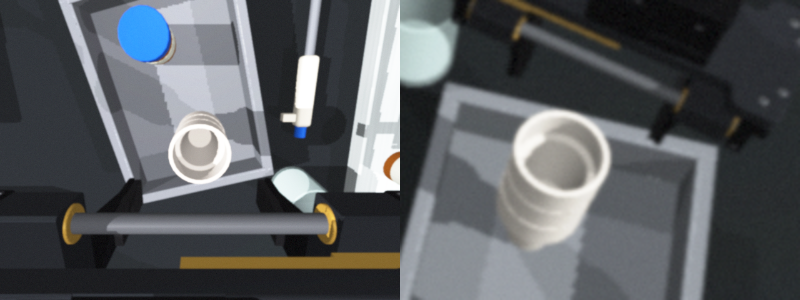

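Three cups stand in one upright stack (wrist (200,152), scene crop (560,155)). The cameras agree on a rim height of 159 mm, which is 5 + 90 + 64, so it is fully seated. The gripper is clear.

```bash
python3 -m creep '0 0 0.03 0 0.087; 0 0 0 0 0.087; 0 0 0 0 0.087' && python3 -c "
from h import *
print(ticket.sign_off())"
```

```text
time_s: 17.32
tool_pos: [0.4869, 0.1259, 0.2686]
tool_rot: [180.0, 0.1, 0.0]
force: [0.3, -0.5, -0.2]
grip_width: 0.0872
grasp_force: 0.0
the job is handed in; nothing more can be done
None
```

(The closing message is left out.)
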